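# Put the wrench sockets back in their holders

### The arm

A 6-joint arm with a two-finger parallel gripper is mounted at the origin on the work surface. World frame = base frame: x ahead of the robot, y to its left, z up, the work surface at z = 0. Lengths are in m, angles in rad, forces in N, time in s.
With the tool pointing down it reaches from about 0.35 to 0.925 m from the base axis. Payload 6.4 kg.
Tool frame: the origin (TCP) lies at the very end of the fingers, on their centre line; the grasp point (between the pads) lies 19 mm behind it; z points along the fingers, y is the direction in which the jaws open and shut (so a half turn about z gives the same grasp; the last joint's range is limited). The gripper opens to 85 mm and grips with 20 to 120 N. Pads are 22 mm wide; open, the fingers measure 114 mm over their backs; the gripper's body (76 mm by 85 mm) begins 54 mm behind the grasp point. The pads swing forward as they close: fully open they stand 13 mm farther back than shut.
Start: joints at [-1.391, 0.245, 1.558, -0, 1.339, -0.174], TCP at [0.225, -0.61, 0.231] pointing down, gripper open.
Joint ranges: [-3.13, 3.13], [-1.02, 2.26], [0.13, 2.54], [-0.95, 4.09], [0.21, 2.88], [-2.74, 2.74]. Speed limits (rad/s): [2.57, 2.57, 3.14, 3.14, 3.14, 3.14].

### API

Orientations are given as [roll, pitch, yaw] about the fixed x, y, z axes, in that order (R = Rz(yaw) Ry(pitch) Rx(roll)).
In Python, from station import status, viewer, job gives the robot as it stands.
- The arm moves only by the shell command python3 -m handwheel 'ROWS' [OPENING] [FORCE]. ROWS is JSON, a list of rows, each an object with "delta_pos": the shift along the tool's x, y, z in m, a list of three; "turn": the turn, a rotation vector about the tool's x, y, z in degrees, a list of three. In form: [{"delta_pos": [tx, ty, tz], "turn": [wx, wy, wz]}, ...]. A call has exactly 10 rows; each row shifts and turns the commanded pose from where the row before left it, along the tool's axes as they then stand; what a row does not reach is not made up. A row lasts 1/8 s, in which the tool goes at most 62.5 mm and 10.7 degrees, less where a joint would pass 70% of its speed; a pose out of reach is approached as far as the arm can. A call with a gripper value outside its range is refused whole. OPENING is the closure, from -1 (fully open) to 1 (shut), so that 0 is half open, set as the call begins (- or left out, the last holds). The fingers move at their own pace and stop on an object; FORCE is the grip in N (left out, the last holds). Time passes only in rows, so rows that do not move let the fingers close, or fill a call up. It gives the time, the measured TCP pose, the force and the opening at its end, in the units of the state.
- status.observe(): the state, without advancing time (a new reading comes with each control period).
- viewer.get_image(name): name is "scene" or "top" or "wrist"; returns a dict with "pixels" (400x640x3 uint8, blue, green, red), "range_z" (400x640 float32, m along the optical axis (not along the pixel's ray), 0 where there is no reading), "camera_matrix" (3x3 intrinsics, pixels), "R" (3x3) and "t" (3): a world point X has camera coordinates R X + t; the wrist camera has in their place "hand_eye" (4x4, takes a point from camera to tool coordinates, whose origin is the TCP and whose axes are the flange's). Camera axes: x right, y down, z forward; pixel columns grow to the right and rows downward; lengths in m; the calibration is good to about 2 mm. A picture is of the moment at which its call begins: read the wrist's pose just before it.
- job.hand_in(): hands the job in, once; it reports no verdict.
The state is a dict: "t": time; "joint_positions": joint angles; "qd": joint speeds; "joint_efforts": joint torques, N m; "tcp_pos": TCP position; "orientation": TCP orientation; "ft_force": force on the tool from outside, world axes, zero at the start; "torque": the same for the moment, N m; "width": opening from 0.0 (shut) to 1.0 (fully open).
Only numpy, scipy, OpenCV 4.12 (cv2) and the standard library are available. Lean on these libraries where they do the work, as an engineer would, in place of code of your own. Each camera call takes 0.05 s, during which the arm holds its last target.

### The job

Put the three round wrench sockets back in their black holders, matched by size: the smallest socket in the smallest holder, the middle one in the middle holder and the largest in the largest. Set each down, without dropping it or knocking it over, so that it stands upright, mouth up, flat on the floor of its pocket, and let go. Leave the hexagon nuts, the glue bottle and the ratchet where they are.

Things in the scene. Friction and masses are not known exactly. Their poses are not given: they have to be found in the camera images.
- socket_small: the small wrench socket: a plain round steel cylinder 24 mm in diameter and 50 mm tall, loose, standing upright with a black hexagonal mouth on top. Origin at the centre of its underside, z up along its axis.
- socket_medium: the medium wrench socket: a plain round steel cylinder 36 mm in diameter and 55 mm tall, loose, standing upright with a black hexagonal mouth on top. Origin at the centre of its underside, z up along its axis.
- socket_large: the large wrench socket: a plain round steel cylinder 48 mm in diameter and 60 mm tall, loose, standing upright with a black hexagonal mouth on top. Origin at the centre of its underside, z up along its axis.
- holder_small: the small socket holder, fixed to the bench: a low square black tray, 62 mm square outside and 18 mm high, with 10 mm walls round one square pocket 42 mm wide, open at the top, with a grey floor 4 mm above the bench. Origin at the centre of its underside; x and y along its sides.
- holder_medium: the medium socket holder, fixed to the bench: a low square black tray, 76 mm square outside and 18 mm high, with 10 mm walls round one square pocket 56 mm wide, open at the top, with a grey floor 4 mm above the bench. Origin at the centre of its underside; x and y along its sides.
- holder_large: the large socket holder, fixed to the bench: a low square black tray, 90 mm square outside and 18 mm high, with 10 mm walls round one square pocket 70 mm wide, open at the top, with a grey floor 4 mm above the bench. Origin at the centre of its underside; x and y along its sides.
- nut_a: a loose steel hexagon nut lying flat on the bench, 36 mm across the flats, 18 mm thick, to be left alone. Origin at the centre of its underside.
- nut_b: a loose steel hexagon nut lying flat on the bench, 30 mm across the flats, 16 mm thick, to be left alone. Origin at the centre of its underside.
- glue: a white glue bottle with an orange cap, 48 mm in diameter, 100 mm tall, loose, standing on the bench, to be left alone. Origin at the centre of its underside.
- ratchet: a ratchet handle lying on the bench, loose, about 215 mm long, 36 mm wide and 24 mm high, to be left alone. Origin under the middle of its length; x points to its round steel head, the black grip is at -x.

How it is judged:
By the outcome, as a careful person would: the job done as asked, in the order asked, and still so for the second after the job is handed in, with the robot touching nothing.
It also fails if it takes over 80 s, if anything falls off the work surface, if the arm or the gripper's body presses on something with over 40 N, if the wrist force passes 120 N, or if a joint passes its speed limit or range.

## Working session

There is one attempt and no reset: what is moved stays moved. The work goes in short steps, Python scripts to look and compute and a shell command to move; the robot and the scene stay as the last step left them, time stands still between calls to the robot, and variables do not carry over. Pictures are saved under pics/ and viewed, and the job is handed in when it is done.

```bash
ls; mkdir -p pics
python3 - <<'E'
from station import status, viewer
import cv2, numpy as np, pickle
print(status.observe())
for n in ["top","scene"]:
    d=viewer.get_image(n); cv2.imwrite(f"pics/{n}0.png",d["pixels"]); pickle.dump(d,open(f"{n}0.pkl","wb"))
    print(n,d["camera_matrix"],d["R"],d["t"], (d["range_z"]>0).mean())
E
```

```text
pics
{'t': 0.0, 'joint_positions': array([-1.39113017e+00,  2.45804672e-01,  1.55901947e+00,  1.22057979e-05,
        1.33869180e+00, -1.74122019e-01]), 'qd': array([-7.11696671e-04, -2.61256285e-05, -9.85963685e-04,  9.74364853e-04,
        8.48196279e-04,  2.74562833e-04]), 'joint_efforts': array([ 1.22157289e-03, -4.29500556e+01, -3.26133549e+01, -5.85721364e-05,
        5.26999414e-03,  7.98488571e-06]), 'tcp_pos': array([ 0.22508897, -0.60918919,  0.2301834 ]), 'orientation': array([-3.13970051e+00, -3.44889989e-04,  3.53785026e-01]), 'ft_force': array([ 0.06492351,  0.1112114 , -0.07076266]), 'torque': array([-0.02822622, -0.03763953, -0.01329316]), 'width': 1.0025680251686222}
top [[379.64211034   0.         316.34380443]
 [  0.         379.64211034 202.84004937]
 [  0.           0.           1.        ]] [[-0.02221328 -0.99964637  0.01461835]
 [-0.99482339  0.02065109 -0.09949856]
 [ 0.09916149 -0.01675287 -0.99493032]] [0.02429049 0.58071164 1.03824591] 0.9961171875
scene [[415.53758637   0.         318.73960933]
 [  0.         415.53758637 202.89465932]
 [  0.           0.           1.        ]] [[-0.83425988  0.55113167  0.01625825]
 [ 0.4370453   0.67896712 -0.58991106]
 [-0.33615749 -0.48503354 -0.80730453]] [ 0.47488671 -0.25424045  1.17941633] 0.99590625
```

View pics/top0.png

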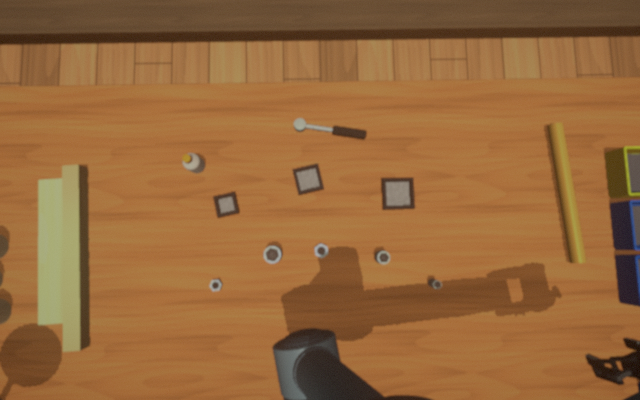

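View pics/scene0.png

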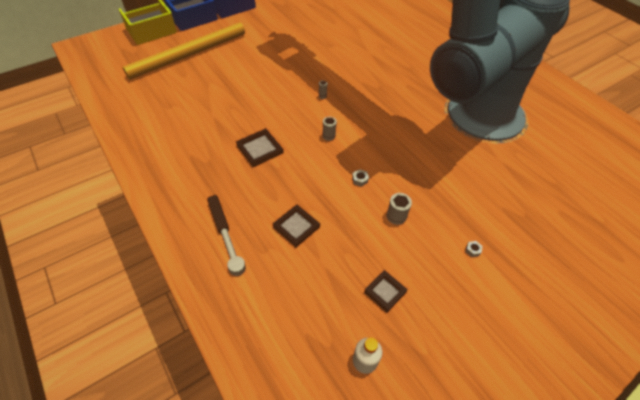

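The top view shows the small, medium and large holders at (227,204), (308,179) and (398,193). The sockets are at (436,284) small, (383,257) medium and (272,254) large. The nuts are at (321,250) and (215,285), the bottle at (192,162), and the ratchet at about (330,128). The scene view agrees with this. Next I'll measure.

```bash
cat > h.py <<'E'
import numpy as np, cv2, pickle
def cast(d,u,v,z):
    K=d["camera_matrix"];R=d["R"];t=d["t"]
    c=-R.T@t; r=R.T@np.linalg.inv(K)@np.array([u,v,1.0])
    return c+r*(z-c[2])/r[2]
def cloud(d):
    K=d["camera_matrix"];z=d["range_z"].astype(float);v,u=np.mgrid[0:400,0:640]
    P=np.stack([(u-K[0,2])*z/K[0,0],(v-K[1,2])*z/K[1,1],z],-1)
    return (P-d["t"])@d["R"]
E
python3 - <<'E'
from h import *
for n in ["top","scene"]:
    d=pickle.load(open(n+"0.pkl","rb")); W=cloud(d)
    ok=(d["range_z"]>0)&(W[...,0]>0.3)&(W[...,0]<0.9)&(abs(W[...,1])<.45)
    print(n,"bench z",np.median(W[ok][:,2]))
    m=(ok&(W[...,2]>0.01)&(W[...,2]<0.13)).astype(np.uint8)
    k,l,s,c=cv2.connectedComponentsWithStats(m)
    for i in range(1,k):
        if s[i,4]<12: continue
        p=W[l==i]; zt=np.percentile(p[:,2],90); tp=p[p[:,2]>zt-0.012]
        print(s[i],"ztop %.3f"%zt,"ctr",np.round((tp.min(0)+tp.max(0))/2,4)[:2],"mean",np.round(tp.mean(0),4)[:2],"ext",np.round(np.ptp(tp,axis=0),3)[:2])
    # holders: dark contours
    hsv=cv2.cvtColor(d["pixels"],cv2.COLOR_BGR2HSV)
    dark=((hsv[...,2]<75)&(W[...,0]>.55)&ok).astype(np.uint8)
    for ct in cv2.findContours(dark,cv2.RETR_EXTERNAL,cv2.CHAIN_APPROX_NONE)[0]:
        if cv2.contourArea(ct)<100: continue
        g=np.array([cast(d,*q[0],0.018)[:2] for q in ct],np.float32)
        r=cv2.minAreaRect(g*1000); print("dark",cv2.boundingRect(ct),np.round(r[0],1),np.round(r[1],1),round(r[2],1))
    # grey floor
    g=((hsv[...,1]<70)&(hsv[...,2]>80)&(W[...,0]>.55)&ok).astype(np.uint8)
    for ct in cv2.findContours(g,cv2.RETR_EXTERNAL,cv2.CHAIN_APPROX_NONE)[0]:
        if cv2.contourArea(ct)<60: continue
        q=np.array([cast(d,*q[0],0.004)[:2] for q in ct],np.float32)
        r=cv2.minAreaRect(q*1000); print("grey",cv2.boundingRect(ct),np.round(r[0],1),np.round(r[1],1),round(r[2],1))
E
```

```text
top bench z 0.0009491840734948013
[294 118  73  21 586] ztop 0.026 ctr [ 0.7987 -0.0327] mean [ 0.7955 -0.0365] ext [0.062 0.208]
[182 153  23  20 338] ztop 0.100 ctr [0.701  0.3536] mean [0.7003 0.3529] ext [0.022 0.022]
[292 163  32  32 339] ztop 0.021 ctr [0.653  0.0353] mean [0.6536 0.0339] ext [0.089 0.088]
[382 177  33  32 447] ztop 0.021 ctr [ 0.6068 -0.2226] mean [ 0.6063 -0.2232] ext [0.09  0.091]
[213 191  27  26 297] ztop 0.021 ctr [0.5856 0.2679] mean [0.5845 0.2678] ext [0.07  0.072]
[315 243  13  15 147] ztop 0.022 ctr [0.4491 0.0015] mean [0.449  0.0016] ext [0.039 0.034]
[264 245  19  18 270] ztop 0.064 ctr [0.4437 0.1335] mean [0.4429 0.1341] ext [0.046 0.045]
[375 250  15  14 171] ztop 0.058 ctr [ 0.4274 -0.165 ] mean [ 0.428  -0.1651] ext [0.032 0.033]
[210 279  13  12 113] ztop 0.020 ctr [0.3608 0.2954] mean [0.361 0.296] ext [0.03  0.031]
[429 278  13  11 101] ztop 0.053 ctr [ 0.3515 -0.3085] mean [ 0.3522 -0.308 ] ext [0.022 0.024]
grey (218, 196, 17, 17) [584.9 269.9] [42.3 41.8] 11.3
grey (385, 181, 25, 25) [ 607.4 -223. ] [69.6 70. ] 88.9
grey (296, 168, 24, 
[... 918 characters left out ...]
ext [0.035 0.033]
[364 269  44  41 575] ztop 0.019 ctr [0.5848 0.2677] mean [0.5856 0.2689] ext [0.073 0.072]
[353 337  29  36 801] ztop 0.099 ctr [0.7012 0.3544] mean [0.7022 0.3548] ext [0.023 0.022]
dark (366, 273, 39, 38) [589.1 271.4] [62.5 56.6] 11.8
dark (274, 207, 45, 39) [656.9  39.9] [75.6 75.2] 12.7
dark (209, 197, 18, 35) [789.1 -83.1] [94.5 18.4] 79.5
dark (238, 130, 44, 36) [ 610.8 -214.3] [87.7 93.7] 0.7
grey (365, 350, 16, 13) [684.5 360.3] [13.9 33.1] 89.5
grey (375, 281, 21, 20) [582.4 266.7] [32.5 35.8] 11.5
grey (223, 230, 21, 41) [809.2   8.1] [107.8  28.7] 87.4
grey (283, 214, 26, 22) [652.1  31.4] [44.7 45.3] 8.7
grey (246, 137, 27, 20) [ 605.8 -228.3] [51.7 57.6] 88.2
```

Both views agree within 2 mm, and heights and sizes match the given ones:

| Object | Small | Medium | Large |
|---|---|---|---|
| Socket (x, y), m | (.352, -.308) | (.428, -.165) | (.4435, .134) |
| Holder (x, y), m | (.585, .268) | (.654, .0345) | (.607, -.223) |

First I'll turn the yaw to 0, then go above the small socket.

```bash
python3 -m handwheel '[{"delta_pos":[0,0,0],"turn":[0,0,4]},{"delta_pos":[0,0,0],"turn":[0,0,8]},{"delta_pos":[0,0,0],"turn":[0,0,8.3]},{"delta_pos":[0.009,-0.022,0],"turn":[0,0,0]},{"delta_pos":[0.02,-0.049,0],"turn":[0,0,0]},{"delta_pos":[0.022,-0.052,0],"turn":[0,0,0]},{"delta_pos":[0.022,-0.052,0],"turn":[0,0,0]},{"delta_pos":[0.022,-0.052,0],"turn":[0,0,0]},{"delta_pos":[0.021,-0.051,0],"turn":[0,0,0]},{"delta_pos":[0.011,-0.023,0],"turn":[0,0,0]}]' -1 40
```

```text
t: 1.35
tcp_pos: [0.3528, -0.3062, 0.2308]
orientation: [-3.141, 0.0, 0.002]
ft_force: [0.3, -0.4, -0.6]
width: 0.999
```

Run:
```python
from station import status, viewer
from h import *
from scipy.spatial.transform import Rotation as Rn
s=status.observe(); d=viewer.get_image("wrist"); cv2.imwrite("pics/w1.png",d["pixels"])
print(s["tcp_pos"])
T=np.eye(4);T[:3,:3]=Rn.from_euler("xyz",s["orientation"]).as_matrix();T[:3,3]=s["tcp_pos"]
M=np.linalg.inv(T@d["hand_eye"]);d["R"]=M[:3,:3];d["t"]=M[:3,3]
W=cloud(d);m=((d["range_z"]>0)&(W[...,2]>.01)&(W[...,2]<.07)).astype(np.uint8)
k,l,st,c=cv2.connectedComponentsWithStats(m)
for i in range(1,k):
    if st[i,4]<40: continue
    p=W[l==i];zt=np.percentile(p[:,2],95);tp=p[p[:,2]>zt-.006]
    print(st[i],zt,(tp.min(0)+tp.max(0))/2,np.ptp(tp,axis=0))
```

```text
[ 0.35281759 -0.30618809  0.23077891]
[  45   75   41   37 1064] 0.019805203906984807 [0.44831111 0.00082742 0.01762136] [0.03996195 0.03798414 0.00762587]
[ 178   96   47   35 1306] 0.05678297238754848 [ 0.42718882 -0.16656804  0.05442874] [0.03530507 0.03578037 0.00698704]
[317 164  20  26 422] 0.051810305166770085 [ 0.35214045 -0.31021777  0.04929845] [0.02298097 0.02265268 0.00677761]
[ 84 328  24  29 128] 0.012506717601684082 [0.06415037 0.0698295  0.011777  ] [0.05947986 0.05372358 0.00352066]
[154 369  38  31 777] 0.06716974274407493 [ 0.02480357 -0.06312702  0.06560192] [0.03794662 0.0158261  0.00878061]
[618 380  22  20 325] 0.029298368203723786 [-0.03454289 -0.84136845  0.0296015 ] [0.02410907 0.01248085 0.01253583]
```

View pics/w1.png

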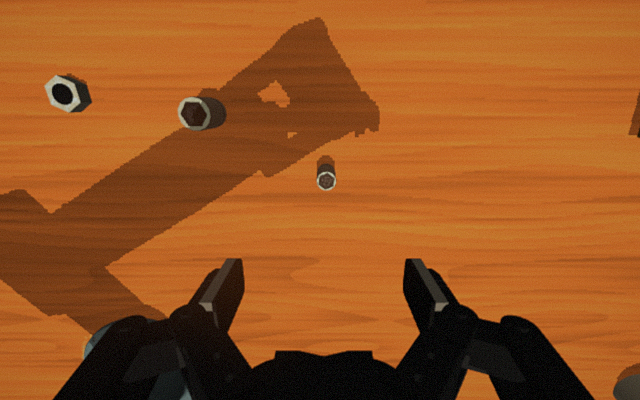

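The wrist view shows the small socket at (326,180), the medium at (197,113) and nut A at (68,93). The measured positions agree with the other views within 2 mm. Now I'll descend and grip.

```bash
python3 -m handwheel '[{"delta_pos":[0,0.003,0.02],"turn":[0,0,0]},{"delta_pos":[0,0,0.035],"turn":[0,0,0]},{"delta_pos":[0,0,0.035],"turn":[0,0,0]},{"delta_pos":[0,0,0.035],"turn":[0,0,0]},{"delta_pos":[0,0,0.03],"turn":[0,0,0]},{"delta_pos":[0,0,0.025],"turn":[0,0,0]},{"delta_pos":[0,0,0.018],"turn":[0,0,0]},{"delta_pos":[0,0,0.011],"turn":[0,0,0]},{"delta_pos":[0,0,0],"turn":[0,0,0]},{"delta_pos":[0,0,0],"turn":[0,0,0]}]' -1 40
python3 -m handwheel '[{"delta_pos":[0,0,0],"turn":[0,0,0]},{"delta_pos":[0,0,0],"turn":[0,0,0]},{"delta_pos":[0,0,0],"turn":[0,0,0]},{"delta_pos":[0,0,0],"turn":[0,0,0]},{"delta_pos":[0,0,0],"turn":[0,0,0]},{"delta_pos":[0,0,0],"turn":[0,0,0]},{"delta_pos":[0,0,0],"turn":[0,0,0]},{"delta_pos":[0,0,0],"turn":[0,0,0]},{"delta_pos":[0,0,0],"turn":[0,0,0]},{"delta_pos":[0,0,0],"turn":[0,0,0]}]' 1 40
```

```text
t: 2.65
tcp_pos: [0.3527, -0.3124, 0.023]
orientation: [3.14, -0.001, -0.001]
ft_force: [0.0, -0.4, -0.1]
width: 0.998
t: 3.9
tcp_pos: [0.3525, -0.3119, 0.0225]
orientation: [3.142, -0.0, -0.001]
ft_force: [-0.3, 2.2, 5.5]
width: 0.27
```

```bash
python3 -m handwheel '[{"delta_pos":[0,0,-0.008],"turn":[0,0,0]},{"delta_pos":[0,0,-0.02],"turn":[0,0,0]},{"delta_pos":[0,0,-0.03],"turn":[0,0,0]},{"delta_pos":[0,0,-0.03],"turn":[0,0,0]},{"delta_pos":[0,0,-0.025],"turn":[0,0,0]},{"delta_pos":[0,0,-0.015],"turn":[0,0,0]},{"delta_pos":[0.008,-0.02,0],"turn":[0,0,0]},{"delta_pos":[0.016,-0.04,0],"turn":[0,0,0]},{"delta_pos":[0.018,-0.045,0],"turn":[0,0,0]},{"delta_pos":[0.018,-0.045,0],"turn":[0,0,0]}]' 1 40
python3 -m handwheel '[{"delta_pos":[0.019,-0.048,0],"turn":[0,0,0]},{"delta_pos":[0.019,-0.048,0],"turn":[0,0,0]},{"delta_pos":[0.019,-0.048,0],"turn":[0,0,0]},{"delta_pos":[0.019,-0.048,0],"turn":[0,0,0]},{"delta_pos":[0.019,-0.048,0],"turn":[0,0,0]},{"delta_pos":[0.02,-0.048,0],"turn":[0,0,0]},{"delta_pos":[0.02,-0.048,0],"turn":[0,0,0]},{"delta_pos":[0.02,-0.048,0],"turn":[0,0,0]},{"delta_pos":[0.012,-0.032,0],"turn":[0,0,0]},{"delta_pos":[0.006,-0.014,0],"turn":[0,0,0]}]'
python3 - <<'E'
from station import status, viewer
from h import *
from scipy.spatial.transform import Rotation as Rn
s=status.observe(); d=viewer.get_image("wrist"); cv2.imwrite("pics/w2.png",d["pixels"])
e=viewer.get_image("scene"); cv2.imwrite("pics/s2.png",e["pixels"])
print(s["tcp_pos"],s["width"],s["t"], status.observe()["tcp_pos"])
T=np.eye(4);T[:3,:3]=Rn.from_euler("xyz",s["orientation"]).as_matrix();T[:3,3]=s["tcp_pos"]
M=np.linalg.inv(T@d["hand_eye"]);d["R"]=M[:3,:3];d["t"]=M[:3,3]
for n,d in(("w",d),("s",e)):
  W=cloud(d);
  q=(d["range_z"]>0)&(np.hypot(W[...,0]-.585,W[...,1]-.268)<.06)
  b=W[q&(W[...,2]>.012)&(W[...,2]<.03)]
  if len(b): print(n,"holder",len(b),(b.min(0)+b.max(0))/2,np.ptp(b,axis=0))
  b=W[(d["range_z"]>0)&(np.hypot(W[...,0]-s["tcp_pos"][0],W[...,1]-s["tcp_pos"][1])<.014)&(W[...,2]>.1)&(W[...,2]<.19)]
  if len(b): print(n,"held",len(b),b.min(0),b.max(0))
E
```

```text
t: 5.15
tcp_pos: [0.4124, -0.1603, 0.1498]
orientation: [-3.141, 0.001, -0.001]
ft_force: [0.3, -0.1, -0.9]
width: 0.269
t: 6.4
tcp_pos: [0.5854, 0.2694, 0.1493]
orientation: [3.141, 0.001, 0.001]
ft_force: [-0.3, -0.2, -1.4]
width: 0.264
[0.58540887 0.26944275 0.14933859] 0.26400606434066487 6.4 [0.58548109 0.26860166 0.14961153]
w holder 2110 [0.58407753 0.26871502 0.01650157] [0.07255208 0.07235129 0.00897116]
w held 3573 [0.57242167 0.25603407 0.1277322 ] [0.59669801 0.28215744 0.18985349]
s holder 539 [0.58476662 0.26804307 0.01666442] [0.07339569 0.07205617 0.00897177]
s held 228 [0.57823142 0.25612946 0.12646466] [0.59764115 0.28141204 0.18717558]
```

View pics/w2.png

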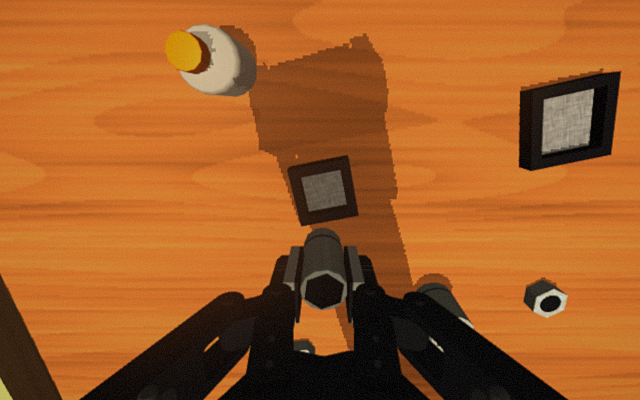

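View pics/s2.png

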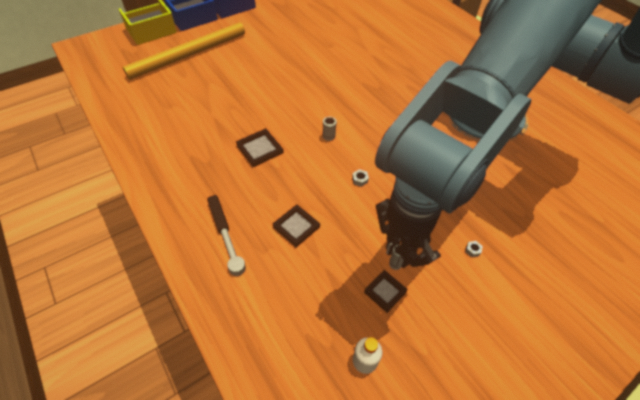

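The socket is held upright in the wrist view at (323,290), with the small holder beyond it at (322,190). It lines up within 1 mm. Next I'll lower to about 1 mm above the floor, then make contact.

```bash
python3 -m handwheel '[{"delta_pos":[0,0,0.012],"turn":[0,0,0]},{"delta_pos":[0,0,0.025],"turn":[0,0,0]},{"delta_pos":[0,0,0.028],"turn":[0,0,0]},{"delta_pos":[0,0,0.022],"turn":[0,0,0]},{"delta_pos":[0,0,0.015],"turn":[0,0,0]},{"delta_pos":[0,0,0.01],"turn":[0,0,0]},{"delta_pos":[0,0,0.006],"turn":[0,0,0]},{"delta_pos":[0,0,0.003],"turn":[0,0,0]},{"delta_pos":[0,0,0.001],"turn":[0,0,0]},{"delta_pos":[0,0,0],"turn":[0,0,0]}]'
python3 -m handwheel '[{"delta_pos":[0,0,0.0005],"turn":[0,0,0]},{"delta_pos":[0,0,0.0005],"turn":[0,0,0]},{"delta_pos":[0,0,0],"turn":[0,0,0]},{"delta_pos":[0,0,0],"turn":[0,0,0]},{"delta_pos":[0,0,0],"turn":[0,0,0]},{"delta_pos":[0,0,0],"turn":[0,0,0]},{"delta_pos":[0,0,0],"turn":[0,0,0]},{"delta_pos":[0,0,0],"turn":[0,0,0]},{"delta_pos":[0,0,0],"turn":[0,0,0]},{"delta_pos":[0,0,0],"turn":[0,0,0]}]'
```

```text
t: 7.75
tcp_pos: [0.5859, 0.2682, 0.0287]
orientation: [-3.141, -0.001, -0.0]
ft_force: [0.3, 0.6, -0.8]
width: 0.264
t: 9.0
tcp_pos: [0.5857, 0.2681, 0.0273]
orientation: [-3.142, -0.0, -0.001]
ft_force: [-0.1, -0.4, -1.3]
width: 0.263
```

```bash
python3 -m handwheel '[{"delta_pos":[0,0,0.0005],"turn":[0,0,0]},{"delta_pos":[0,0,0.0005],"turn":[0,0,0]},{"delta_pos":[0,0,0],"turn":[0,0,0]},{"delta_pos":[0,0,0],"turn":[0,0,0]},{"delta_pos":[0,0,0],"turn":[0,0,0]},{"delta_pos":[0,0,0],"turn":[0,0,0]},{"delta_pos":[0,0,0],"turn":[0,0,0]},{"delta_pos":[0,0,0],"turn":[0,0,0]},{"delta_pos":[0,0,0],"turn":[0,0,0]},{"delta_pos":[0,0,0],"turn":[0,0,0]}]'
```

```text
t: 10.25
tcp_pos: [0.5859, 0.2681, 0.0266]
orientation: [-3.142, -0.0, -0.0]
ft_force: [-1.5, -0.9, 4.7]
width: 0.264
```

The force shows contact, about 6 N. I'll release, wait and then lift.

```bash
python3 -m handwheel '[{"delta_pos":[0,0,0],"turn":[0,0,0]},{"delta_pos":[0,0,0],"turn":[0,0,0]},{"delta_pos":[0,0,0],"turn":[0,0,0]},{"delta_pos":[0,0,0],"turn":[0,0,0]},{"delta_pos":[0,0,0],"turn":[0,0,0]},{"delta_pos":[0,0,-0.008],"turn":[0,0,0]},{"delta_pos":[0,0,-0.025],"turn":[0,0,0]},{"delta_pos":[0,0,-0.04],"turn":[0,0,0]},{"delta_pos":[0,0,-0.03],"turn":[0,0,0]},{"delta_pos":[0,0,-0.02],"turn":[0,0,0]}]' -1 40
cat > chk.py <<'E'
import sys
from station import status, viewer
from h import *
from scipy.spatial.transform import Rotation as Rn
def go(tag,x,y,r=.06,zs=((.012,.03),(.04,.09))):
    s=status.observe(); d=viewer.get_image("wrist"); cv2.imwrite(f"pics/w{tag}.png",d["pixels"])
    e=viewer.get_image("scene"); cv2.imwrite(f"pics/s{tag}.png",e["pixels"])
    print(status.observe()["tcp_pos"],s["width"],s["t"])
    T=np.eye(4);T[:3,:3]=Rn.from_euler("xyz",s["orientation"]).as_matrix();T[:3,3]=s["tcp_pos"]
    M=np.linalg.inv(T@d["hand_eye"]);d["R"]=M[:3,:3];d["t"]=M[:3,3]
    for n,d in(("w",d),("s",e)):
      W=cloud(d)
      for lo,hi in zs:
        b=W[(d["range_z"]>0)&(np.hypot(W[...,0]-x,W[...,1]-y)<r)&(W[...,2]>lo)&(W[...,2]<hi)]
        if len(b): print(n,lo,len(b),"ctr",np.round((b.min(0)+b.max(0))/2,4)[:2],"ext",np.round(np.ptp(b,axis=0),4)[:2],"zmax %.4f"%np.percentile(b[:,2],95))
a=sys.argv; go(a[1],float(a[2]),float(a[3]))
E
python3 chk.py 3 .585 .268
```

```text
t: 11.5
tcp_pos: [0.5864, 0.2683, 0.1518]
orientation: [-3.141, -0.003, -0.0]
ft_force: [-0.3, -0.5, -0.5]
width: 1.0
[0.58722183 0.26851268 0.15237477] 1.000230768236259 11.5
w 0.012 2107 ctr [0.5841 0.2686] ext [0.0728 0.0724] zmax 0.0198
w 0.04 583 ctr [0.5849 0.2687] ext [0.0236 0.0228] zmax 0.0558
s 0.012 550 ctr [0.5843 0.2678] ext [0.0727 0.0725] zmax 0.0204
s 0.04 133 ctr [0.5861 0.2677] ext [0.0231 0.0229] zmax 0.0552
```

View pics/w3.png

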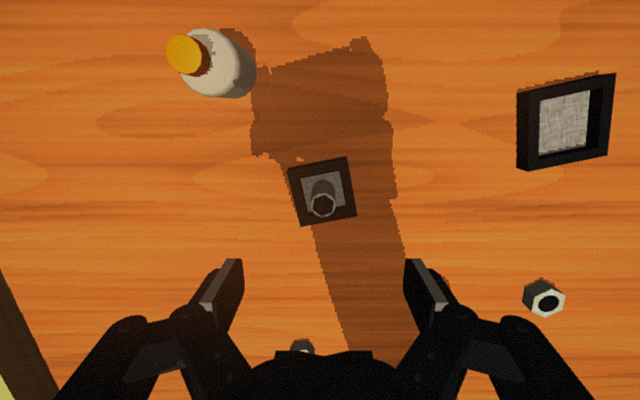

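The small socket stands upright and centred in its holder, at pixel (323,203), with its top at 0.055. Next is the medium one.

```bash
python3 -m handwheel '[{"delta_pos":[-0.0075,0.02,0],"turn":[0,0,0]},{"delta_pos":[-0.0165,0.045,0],"turn":[0,0,0]},{"delta_pos":[-0.018,0.05,0],"turn":[0,0,0]},{"delta_pos":[-0.018,0.05,0],"turn":[0,0,0]},{"delta_pos":[-0.018,0.05,0],"turn":[0,0,0]},{"delta_pos":[-0.018,0.05,0],"turn":[0,0,0]},{"delta_pos":[-0.018,0.05,0],"turn":[0,0,0]},{"delta_pos":[-0.018,0.05,0],"turn":[0,0,0]},{"delta_pos":[-0.017,0.045,0],"turn":[0,0,0]},{"delta_pos":[-0.01,0.0245,0],"turn":[0,0,0]}]' -1 40
python3 chk.py 4 .428 -.166
```

```text
t: 12.85
tcp_pos: [0.4248, -0.1677, 0.148]
orientation: [-3.14, 0.002, -0.003]
ft_force: [0.5, 0.6, 0.2]
width: 1.002
[ 0.42509323 -0.16774785  0.14811371] 1.0020188585756193 12.85
w 0.012 167 ctr [ 0.4375 -0.1661] ext [0.0163 0.0355] zmax 0.0289
w 0.04 1308 ctr [ 0.4276 -0.1664] ext [0.0354 0.0347] zmax 0.0567
s 0.012 73 ctr [ 0.4307 -0.1609] ext [0.0322 0.0293] zmax 0.0285
s 0.04 154 ctr [ 0.4289 -0.1662] ext [0.0353 0.0347] zmax 0.0567
```

View pics/w4.png

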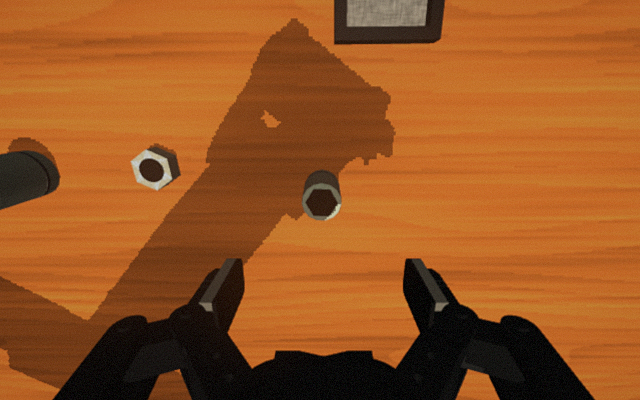

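The medium socket is under the jaws, at pixel (321,200), at (.428, -.166). I'll correct by 3 mm, descend and grip.

```bash
python3 -m handwheel '[{"delta_pos":[0.003,-0.001,0.015],"turn":[0,0,0]},{"delta_pos":[0,0,0.03],"turn":[0,0,0]},{"delta_pos":[0,0,0.03],"turn":[0,0,0]},{"delta_pos":[0,0,0.023],"turn":[0,0,0]},{"delta_pos":[0,0,0.016],"turn":[0,0,0]},{"delta_pos":[0,0,0.01],"turn":[0,0,0]},{"delta_pos":[0,0,0],"turn":[0,0,0]},{"delta_pos":[0,0,0],"turn":[0,0,0]},{"delta_pos":[0,0,0],"turn":[0,0,0]},{"delta_pos":[0,0,0],"turn":[0,0,0]}]' -1 40
python3 -m handwheel '[{"delta_pos":[0,0,0],"turn":[0,0,0]},{"delta_pos":[0,0,0],"turn":[0,0,0]},{"delta_pos":[0,0,0],"turn":[0,0,0]},{"delta_pos":[0,0,0],"turn":[0,0,0]},{"delta_pos":[0,0,0],"turn":[0,0,0]},{"delta_pos":[0,0,0],"turn":[0,0,0]},{"delta_pos":[0,0,0],"turn":[0,0,0]},{"delta_pos":[0,0,0],"turn":[0,0,0]},{"delta_pos":[0,0,0],"turn":[0,0,0]},{"delta_pos":[0,0,0],"turn":[0,0,0]}]' 1 50
```

```text
t: 14.2
tcp_pos: [0.4298, -0.1656, 0.0258]
orientation: [3.141, -0.001, -0.001]
ft_force: [0.1, -0.7, -0.5]
width: 0.995
t: 15.45
tcp_pos: [0.4296, -0.1655, 0.0256]
orientation: [3.141, -0.0, -0.0]
ft_force: [-1.5, 1.0, 4.6]
width: 0.405
```

```bash
python3 -m handwheel '[{"delta_pos":[0,0,-0.008],"turn":[0,0,0]},{"delta_pos":[0,0,-0.02],"turn":[0,0,0]},{"delta_pos":[0,0,-0.03],"turn":[0,0,0]},{"delta_pos":[0,0,-0.03],"turn":[0,0,0]},{"delta_pos":[0,0,-0.025],"turn":[0,0,0]},{"delta_pos":[0,0,-0.012],"turn":[0,0,0]},{"delta_pos":[0.012,-0.011,0],"turn":[0,0,0]},{"delta_pos":[0.025,-0.022,0],"turn":[0,0,0]},{"delta_pos":[0.032,-0.029,0],"turn":[0,0,0]},{"delta_pos":[0.035,-0.031,0],"turn":[0,0,0]}]' 1 50
python3 -m handwheel '[{"delta_pos":[0.035,-0.031,0],"turn":[0,0,0]},{"delta_pos":[0.035,-0.031,0],"turn":[0,0,0]},{"delta_pos":[0.025,-0.022,0],"turn":[0,0,0]},{"delta_pos":[0.016,-0.014,0],"turn":[0,0,0]},{"delta_pos":[0.009,-0.009,0],"turn":[0,0,0]},{"delta_pos":[0,0,0],"turn":[0,0,0]},{"delta_pos":[0,0,0],"turn":[0,0,0]},{"delta_pos":[0,0,0],"turn":[0,0,0]},{"delta_pos":[0,0,0],"turn":[0,0,0]},{"delta_pos":[0,0,0],"turn":[0,0,0]}]'
sed -i 's/(.04,.09))/(.04,.09),(.1,.145))/' chk.py
python3 chk.py 5 .6535 .0345
```

```text
t: 16.7
tcp_pos: [0.5338, -0.0704, 0.1484]
orientation: [-3.14, 0.003, -0.001]
ft_force: [0.1, -0.3, -2.7]
width: 0.406
t: 17.95
tcp_pos: [0.6535, 0.0343, 0.1505]
orientation: [-3.142, -0.0, -0.001]
ft_force: [0.7, -0.5, -2.3]
width: 0.405
[0.65350571 0.034424   0.15041274] 0.40517681984926934 17.95
w 0.012 2438 ctr [0.6528 0.0348] ext [0.0905 0.0897] zmax 0.0195
w 0.1 636 ctr [0.6604 0.0339] ext [0.0187 0.0364] zmax 0.1443
s 0.012 550 ctr [0.6534 0.0334] ext [0.0905 0.0916] zmax 0.0197
s 0.1 91 ctr [0.6551 0.0386] ext [0.0306 0.0273] zmax 0.1432
```

View pics/w5.png

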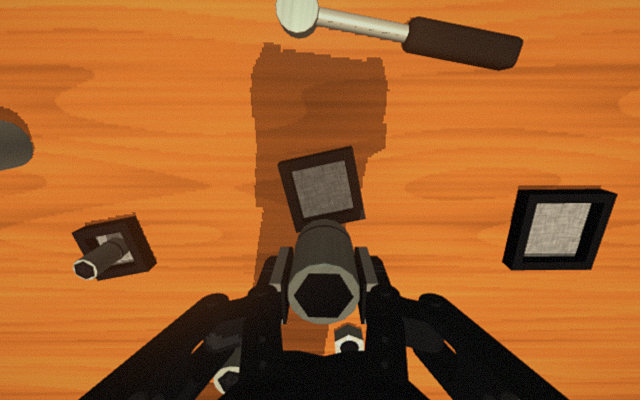

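The medium socket is held upright at pixel (323,295), about 1 mm off the centre of its pocket. I'll lower it.

```bash
python3 -m handwheel '[{"delta_pos":[0,0,0.012],"turn":[0,0,0]},{"delta_pos":[0,0,0.025],"turn":[0,0,0]},{"delta_pos":[0,0,0.028],"turn":[0,0,0]},{"delta_pos":[0,0,0.022],"turn":[0,0,0]},{"delta_pos":[0,0,0.014],"turn":[0,0,0]},{"delta_pos":[0,0,0.009],"turn":[0,0,0]},{"delta_pos":[0,0,0.005],"turn":[0,0,0]},{"delta_pos":[0,0,0.003],"turn":[0,0,0]},{"delta_pos":[0,0,0.001],"turn":[0,0,0]},{"delta_pos":[0,0,0],"turn":[0,0,0]}]'
python3 -m handwheel '[{"delta_pos":[0,0,0.0005],"turn":[0,0,0]},{"delta_pos":[0,0,0.0005],"turn":[0,0,0]},{"delta_pos":[0,0,0],"turn":[0,0,0]},{"delta_pos":[0,0,0],"turn":[0,0,0]},{"delta_pos":[0,0,0],"turn":[0,0,0]},{"delta_pos":[0,0,0],"turn":[0,0,0]},{"delta_pos":[0,0,0],"turn":[0,0,0]},{"delta_pos":[0,0,0],"turn":[0,0,0]},{"delta_pos":[0,0,0],"turn":[0,0,0]},{"delta_pos":[0,0,0],"turn":[0,0,0]}]'
```

```text
t: 19.3
tcp_pos: [0.6538, 0.0345, 0.0317]
orientation: [3.142, -0.001, -0.0]
ft_force: [0.8, 0.6, -2.1]
width: 0.405
t: 20.55
tcp_pos: [0.6535, 0.0345, 0.0303]
orientation: [-3.142, -0.0, -0.001]
ft_force: [0.7, 0.1, -3.2]
width: 0.403
```

```bash
python3 -m handwheel '[{"delta_pos":[0,0,0.0005],"turn":[0,0,0]},{"delta_pos":[0,0,0.0005],"turn":[0,0,0]},{"delta_pos":[0,0,0],"turn":[0,0,0]},{"delta_pos":[0,0,0],"turn":[0,0,0]},{"delta_pos":[0,0,0],"turn":[0,0,0]},{"delta_pos":[0,0,0],"turn":[0,0,0]},{"delta_pos":[0,0,0],"turn":[0,0,0]},{"delta_pos":[0,0,0],"turn":[0,0,0]},{"delta_pos":[0,0,0],"turn":[0,0,0]},{"delta_pos":[0,0,0],"turn":[0,0,0]}]'
```

```text
t: 21.8
tcp_pos: [0.6537, 0.0345, 0.0296]
orientation: [3.142, -0.0, -0.001]
ft_force: [-3.1, -0.0, 5.0]
width: 0.407
```

Contact again, at the expected height of 0.0296. I'll release and lift.

```bash
python3 -m handwheel '[{"delta_pos":[0,0,0],"turn":[0,0,0]},{"delta_pos":[0,0,0],"turn":[0,0,0]},{"delta_pos":[0,0,0],"turn":[0,0,0]},{"delta_pos":[0,0,0],"turn":[0,0,0]},{"delta_pos":[0,0,0],"turn":[0,0,0]},{"delta_pos":[0,0,-0.008],"turn":[0,0,0]},{"delta_pos":[0,0,-0.025],"turn":[0,0,0]},{"delta_pos":[0,0,-0.04],"turn":[0,0,0]},{"delta_pos":[0,0,-0.03],"turn":[0,0,0]},{"delta_pos":[0,0,-0.018],"turn":[0,0,0]}]' -1 40
python3 chk.py 6 .6535 .0345
```

```text
t: 23.05
tcp_pos: [0.6544, 0.0345, 0.153]
orientation: [3.141, -0.003, -0.0]
ft_force: [0.8, 0.2, -0.6]
width: 1.002
[0.65494555 0.03439981 0.15304785] 1.0016264426672257 23.05
w 0.012 2544 ctr [0.6532 0.0345] ext [0.0899 0.0898] zmax 0.0199
w 0.04 1333 ctr [0.6518 0.0339] ext [0.0358 0.0352] zmax 0.0607
s 0.012 526 ctr [0.6532 0.0333] ext [0.09   0.0914] zmax 0.0234
s 0.04 244 ctr [0.6524 0.0336] ext [0.035  0.0367] zmax 0.0604
```

View pics/w6.png

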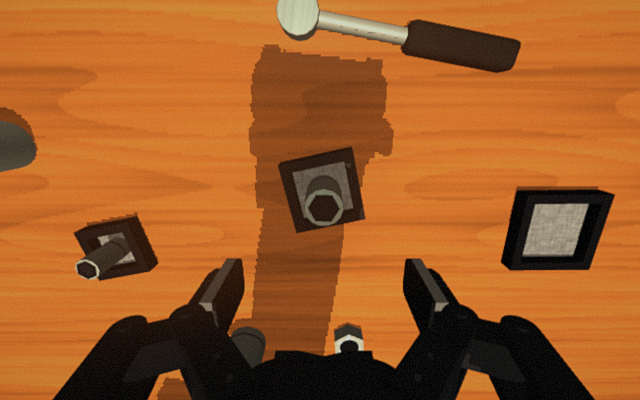

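The medium socket is upright and centred in its pocket, at pixel (322,205), with its top at 0.060. Next is the large one.

```bash
python3 -m handwheel '[{"delta_pos":[-0.01,-0.005,0],"turn":[0,0,0]},{"delta_pos":[-0.02,-0.0095,0],"turn":[0,0,0]},{"delta_pos":[-0.028,-0.013,0],"turn":[0,0,0]},{"delta_pos":[-0.028,-0.013,0],"turn":[0,0,0]},{"delta_pos":[-0.028,-0.013,0],"turn":[0,0,0]},{"delta_pos":[-0.028,-0.013,0],"turn":[0,0,0]},{"delta_pos":[-0.028,-0.013,0],"turn":[0,0,0]},{"delta_pos":[-0.022,-0.01,0],"turn":[0,0,0]},{"delta_pos":[-0.0135,-0.007,0],"turn":[0,0,0]},{"delta_pos":[-0.006,-0.003,0],"turn":[0,0,0]}]' -1 40
python3 chk.py 7 .4435 .134
```

```text
t: 24.4
tcp_pos: [0.4409, 0.1345, 0.1494]
orientation: [3.141, 0.001, 0.0]
ft_force: [0.1, -0.1, -1.0]
width: 1.004
[0.44169357 0.13430019 0.1499648 ] 1.0038363229925538 24.4
w 0.012 196 ctr [0.4567 0.1344] ext [0.0194 0.0468] zmax 0.0289
w 0.04 2378 ctr [0.4425 0.1346] ext [0.0468 0.0471] zmax 0.0617
s 0.012 106 ctr [0.4485 0.1368] ext [0.0375 0.0419] zmax 0.0289
s 0.04 397 ctr [0.4424 0.1335] ext [0.0491 0.0475] zmax 0.0614
```

View pics/w7.png

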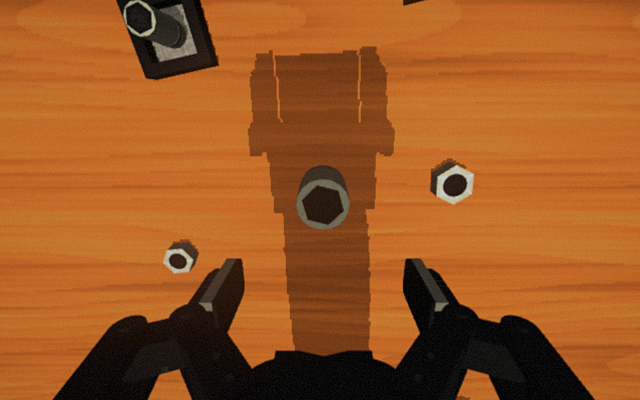

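The large socket is under the jaws, at pixel (322,203), centred within 1 mm. I'll descend and grip.

```bash
python3 -m handwheel '[{"delta_pos":[0,0,0.015],"turn":[0,0,0]},{"delta_pos":[0,0,0.03],"turn":[0,0,0]},{"delta_pos":[0,0,0.03],"turn":[0,0,0]},{"delta_pos":[0,0,0.023],"turn":[0,0,0]},{"delta_pos":[0,0,0.016],"turn":[0,0,0]},{"delta_pos":[0,0,0.01],"turn":[0,0,0]},{"delta_pos":[0,0,0],"turn":[0,0,0]},{"delta_pos":[0,0,0],"turn":[0,0,0]},{"delta_pos":[0,0,0],"turn":[0,0,0]},{"delta_pos":[0,0,0],"turn":[0,0,0]}]' -1 40
python3 -m handwheel '[{"delta_pos":[0,0,0],"turn":[0,0,0]},{"delta_pos":[0,0,0],"turn":[0,0,0]},{"delta_pos":[0,0,0],"turn":[0,0,0]},{"delta_pos":[0,0,0],"turn":[0,0,0]},{"delta_pos":[0,0,0],"turn":[0,0,0]},{"delta_pos":[0,0,0],"turn":[0,0,0]},{"delta_pos":[0,0,0],"turn":[0,0,0]},{"delta_pos":[0,0,0],"turn":[0,0,0]},{"delta_pos":[0,0,0],"turn":[0,0,0]},{"delta_pos":[0,0,0],"turn":[0,0,0]}]' 1 65
```

```text
t: 25.75
tcp_pos: [0.4425, 0.1342, 0.0268]
orientation: [-3.142, -0.001, -0.0]
ft_force: [-0.4, -0.3, -0.3]
width: 0.998
t: 27.0
tcp_pos: [0.4426, 0.1343, 0.0268]
orientation: [-3.141, -0.001, -0.0]
ft_force: [-1.6, 1.2, 6.1]
width: 0.542
```

```bash
python3 -m handwheel '[{"delta_pos":[0,0,-0.008],"turn":[0,0,0]},{"delta_pos":[0,0,-0.02],"turn":[0,0,0]},{"delta_pos":[0,0,-0.03],"turn":[0,0,0]},{"delta_pos":[0,0,-0.03],"turn":[0,0,0]},{"delta_pos":[0,0,-0.025],"turn":[0,0,0]},{"delta_pos":[0,0,-0.012],"turn":[0,0,0]},{"delta_pos":[0.008,0.0175,0],"turn":[0,0,0]},{"delta_pos":[0.016,0.035,0],"turn":[0,0,0]},{"delta_pos":[0.0195,0.042,0],"turn":[0,0,0]},{"delta_pos":[0.0195,0.042,0],"turn":[0,0,0]}]' 1 65
python3 -m handwheel '[{"delta_pos":[0.0195,0.042,0],"turn":[0,0,0]},{"delta_pos":[0.0195,0.042,0],"turn":[0,0,0]},{"delta_pos":[0.0195,0.042,0],"turn":[0,0,0]},{"delta_pos":[0.018,0.04,0],"turn":[0,0,0]},{"delta_pos":[0.013,0.029,0],"turn":[0,0,0]},{"delta_pos":[0.008,0.017,0],"turn":[0,0,0]},{"delta_pos":[0.004,0.009,0],"turn":[0,0,0]},{"delta_pos":[0,0,0],"turn":[0,0,0]},{"delta_pos":[0,0,0],"turn":[0,0,0]},{"delta_pos":[0,0,0],"turn":[0,0,0]}]'
python3 chk.py 8 .607 -.223
```

```text
t: 28.25
tcp_pos: [0.5045, -0.0035, 0.1501]
orientation: [-3.141, 0.002, -0.0]
ft_force: [0.9, -0.4, -3.1]
width: 0.541
t: 29.5
tcp_pos: [0.6062, -0.2226, 0.1513]
orientation: [-3.141, 0.0, 0.0]
ft_force: [0.1, -0.3, -4.3]
width: 0.548
[ 0.60632418 -0.22289145  0.15139891] 0.5478789858129542 29.5
w 0.012 2503 ctr [ 0.6064 -0.2226] ext [0.0904 0.0906] zmax 0.0196
w 0.1 735 ctr [ 0.6209 -0.223 ] ext [0.0195 0.047 ] zmax 0.1439
s 0.012 467 ctr [ 0.607  -0.2233] ext [0.0922 0.094 ] zmax 0.0197
s 0.1 136 ctr [ 0.6081 -0.2149] ext [0.0457 0.0304] zmax 0.1438
```

View pics/w8.png

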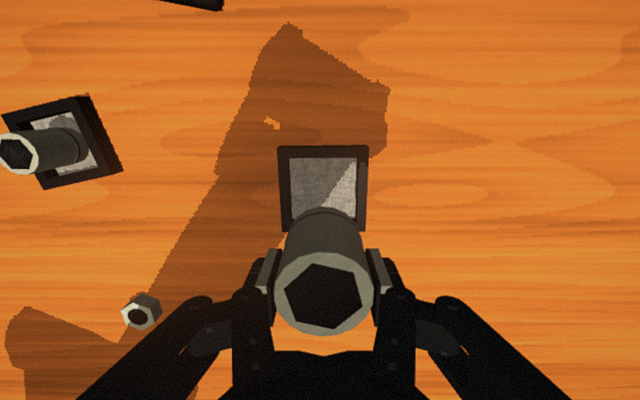

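The large socket is held upright at pixel (324,295) and centred over its holder. I'll lower it.

```bash
python3 -m handwheel '[{"delta_pos":[0,0,0.012],"turn":[0,0,0]},{"delta_pos":[0,0,0.025],"turn":[0,0,0]},{"delta_pos":[0,0,0.028],"turn":[0,0,0]},{"delta_pos":[0,0,0.022],"turn":[0,0,0]},{"delta_pos":[0,0,0.014],"turn":[0,0,0]},{"delta_pos":[0,0,0.009],"turn":[0,0,0]},{"delta_pos":[0,0,0.005],"turn":[0,0,0]},{"delta_pos":[0,0,0.003],"turn":[0,0,0]},{"delta_pos":[0,0,0.001],"turn":[0,0,0]},{"delta_pos":[0,0,0],"turn":[0,0,0]}]'
python3 -m handwheel '[{"delta_pos":[0,0,0.0005],"turn":[0,0,0]},{"delta_pos":[0,0,0.0005],"turn":[0,0,0]},{"delta_pos":[0,0,0],"turn":[0,0,0]},{"delta_pos":[0,0,0],"turn":[0,0,0]},{"delta_pos":[0,0,0],"turn":[0,0,0]},{"delta_pos":[0,0,0],"turn":[0,0,0]},{"delta_pos":[0,0,0],"turn":[0,0,0]},{"delta_pos":[0,0,0],"turn":[0,0,0]},{"delta_pos":[0,0,0],"turn":[0,0,0]},{"delta_pos":[0,0,0],"turn":[0,0,0]}]'
```

```text
t: 30.85
tcp_pos: [0.6067, -0.2236, 0.0327]
orientation: [3.141, -0.001, -0.001]
ft_force: [-0.2, -0.4, -2.9]
width: 0.549
t: 32.1
tcp_pos: [0.6064, -0.2234, 0.0313]
orientation: [-3.142, 0.0, -0.001]
ft_force: [0.2, -0.2, -3.5]
width: 0.542
```

```bash
python3 -m handwheel '[{"delta_pos":[0,0,0.0005],"turn":[0,0,0]},{"delta_pos":[0,0,0.0005],"turn":[0,0,0]},{"delta_pos":[0,0,0],"turn":[0,0,0]},{"delta_pos":[0,0,0],"turn":[0,0,0]},{"delta_pos":[0,0,0],"turn":[0,0,0]},{"delta_pos":[0,0,0],"turn":[0,0,0]},{"delta_pos":[0,0,0],"turn":[0,0,0]},{"delta_pos":[0,0,0],"turn":[0,0,0]},{"delta_pos":[0,0,0],"turn":[0,0,0]},{"delta_pos":[0,0,0],"turn":[0,0,0]}]'
```

```text
t: 33.35
tcp_pos: [0.6065, -0.2235, 0.0308]
orientation: [3.142, -0.0, -0.0]
ft_force: [-3.6, 2.5, 4.9]
width: 0.546
```

The force shows contact. I'll release, lift and check everything.

```bash
python3 -m handwheel '[{"delta_pos":[0,0,0],"turn":[0,0,0]},{"delta_pos":[0,0,0],"turn":[0,0,0]},{"delta_pos":[0,0,0],"turn":[0,0,0]},{"delta_pos":[0,0,0],"turn":[0,0,0]},{"delta_pos":[0,0,0],"turn":[0,0,0]},{"delta_pos":[0,0,-0.008],"turn":[0,0,0]},{"delta_pos":[0,0,-0.025],"turn":[0,0,0]},{"delta_pos":[0,0,-0.04],"turn":[0,0,0]},{"delta_pos":[0,0,-0.04],"turn":[0,0,0]},{"delta_pos":[0,0,-0.02],"turn":[0,0,0]}]' -1 40
python3 chk.py 9 .607 -.223
python3 - <<'E'
from station import viewer
from h import *
for n in ("scene","top"):
  a=pickle.load(open(n+"0.pkl","rb")); d=viewer.get_image(n); cv2.imwrite(f"pics/{n}9.png",d["pixels"])
  A=cloud(a);B=cloud(d)
  for nm,x,y,r,lo,hi in (("small",.585,.268,.04,.04,.09),("med",.6535,.0345,.04,.04,.09),("large",.607,-.223,.045,.04,.09),("nutA",.449,.0015,.03,.01,.03),("nutB",.361,.2955,.03,.008,.03),("glue",.701,.354,.04,.05,.12),("ratchet",.8,-.03,.12,.01,.04)):
    o=[]
    for W,q in((A,a),(B,d)):
      b=W[(q["range_z"]>0)&(np.hypot(W[...,0]-x,W[...,1]-y)<r)&(W[...,2]>lo)&(W[...,2]<hi)]
      o.append((len(b),)+(tuple(np.round((b.min(0)+b.max(0))/2,4)[:2])+(round(float(np.percentile(b[:,2],95)),4),) if len(b) else ()))
    print(n,nm,*[tuple(map(float,q)) for q in o])
E
```

```text
t: 34.6
tcp_pos: [0.6076, -0.2241, 0.1667]
orientation: [3.139, -0.004, -0.0]
ft_force: [-0.4, -0.4, 0.1]
width: 1.002
[ 0.60778011 -0.22423616  0.16632449] 1.0016599517667495 34.6
w 0.012 2822 ctr [ 0.6061 -0.2228] ext [0.0911 0.0907] zmax 0.0198
w 0.04 2185 ctr [ 0.6069 -0.224 ] ext [0.0469 0.0476] zmax 0.0658
s 0.012 463 ctr [ 0.6069 -0.2228] ext [0.0914 0.0924] zmax 0.0247
s 0.04 321 ctr [ 0.6078 -0.2238] ext [0.0464 0.0488] zmax 0.0656
scene small (0.0,) (134.0, 0.5856, 0.2678, 0.0551)
scene med (0.0,) (241.0, 0.6526, 0.0337, 0.0605)
scene large (0.0,) (321.0, 0.6078, -0.2234, 0.0661)
scene nutA (175.0, 0.4495, 0.0009, 0.0195) (178.0, 0.4483, 0.0004, 0.0196)
scene nutB (168.0, 0.3585, 0.2956, 0.0171) (174.0, 0.3602, 0.2954, 0.0174)
scene glue (633.0, 0.7012, 0.3545, 0.1001) (630.0, 0.7011, 0.3547, 0.1003)
scene ratchet (925.0, 0.7583, -0.0318, 0.0252) (917.0, 0.7577, -0.0316, 0.0252)
top small (0.0,) (66.0, 0.586, 0.2674, 0.0575)
top med (0.0,) (144.0, 0.6521, 0.0338, 0.0624)
top large (0.0,) (58.0, 0.6103, -0.212, 0.0687)
top nutA (147.0, 0.4491, 0.0015, 0.0229) (147.0, 0.449, 0.0015, 0.0224)
top nutB (114.0, 0.3608, 0.2954, 0.0205) (112.0, 0.3607, 0.2962, 0.0199)
top glue (260.0, 0.7003, 0.3525, 0.1013) (259.0, 0.6999, 0.3519, 0.1015)
top ratchet (607.0, 0.7587, -0.0327, 0.0268) (603.0, 0.757, -0.0328, 0.0269)
```

View pics/w9.png

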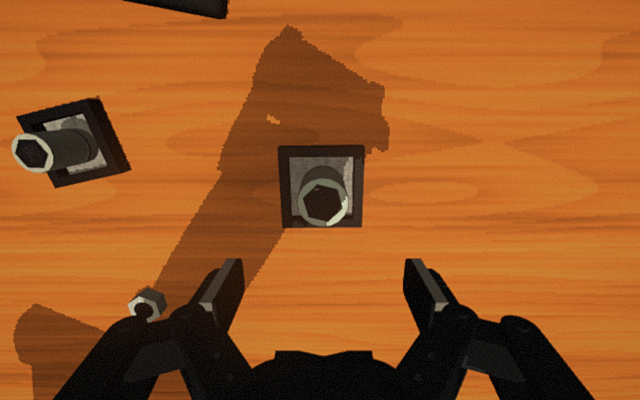

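View pics/s9.png

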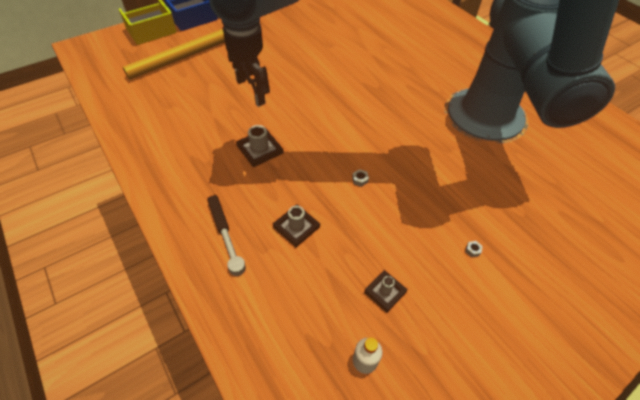

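The scene view shows all three sockets upright in matching holders, at (258,140), (296,218) and (388,285). Nothing else has moved. I'll hand in.

```bash
python3 -c "
from station import job,status
print(job.hand_in(), status.observe()['t'])"
```

```text
the job is handed in; nothing more can be done
the job is handed in; nothing more can be done
```

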